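# Roll a brass blank home in a cross-drilling jig

## Task

Load the drilling jig: gently push the brass disc that stands on edge in the sloped gutter up the slope until it is fully home against the green end stop, so that the red spring dog comes up behind it and it no longer rolls back. Then push the black knob of the steel keeper on top of the stop round until the keeper lies fully shut over the disc. Only push, with the fingertips: the disc is not gripped or lifted out of its gutter, and the loose things on the bench stay where they lie.

Things in the scene. Friction and masses are not known exactly. Their poses are not given: they have to be found in the camera images.
- jig: Drilling jig, fixed: green base 315 x 94 x 12 mm, aluminium gutter on it climbing 6 degrees towards the jig's +x. Origin under the base's middle at bench height; x level along the gutter (uphill), y across, z up. Gutter centred on y = 0, 20 mm wide inside, floor 46 mm above the bench at x = 0, +0.105 mm per mm of x; walls 6 mm thick, 26 mm high above the floor.
- blank_center (a point): Centre of the brass disc to be loaded: 93 mm diameter, 17 mm thick, about 0.9 kg, on edge in the gutter, axis along the jig's y; its upper 67 mm stands clear of the walls. At the start it rests against a cross pin at the gutter's foot, and rolls back there if let go short of the dog. A steady push of a few N moves it (some 10 N over the dog).
- home (a point): Where the disc's centre is when fully home, touching the stop (fixed to the jig), about 165 mm up the gutter from the start; x points up the slope, y is the jig's y, z is square to the gutter floor. The green stop plate stands square across the gutter's upper end, 47 mm uphill of this point, 14 mm thick, 52 mm wide, top 153 mm above the bench.
- dog (a joint): Red spring dog, 6 mm wide, in a slot of the gutter floor; its nose stands about 29 mm downhill of home, up to 13 mm above the floor. The disc rolls over it, pressing it down by its weight; it then springs up behind the disc and presses it to the stop. Rad: 0 flush with the floor, 0.18 fully up (free), about 0.13 when up behind a disc that is home.
- keeper (a joint): Steel bar 16 x 94 x 7 mm turning on top of the stop about an axis square to the gutter floor. Rad: about 0 (-0.3 to 0.25 at the start) open, pointing to the jig's +y; 1.57 shut at its limit, pointing downhill over the disc, its lip behind the disc's rim. At q it points along (-sin q, cos q) in the jig's x, y. Stays where left (friction under 1 N at the knob).
- keeper_pivot (a point): Point on the keeper's turning axis at half the height of its knob (36 mm above the top of the stop). Fixed to the jig.
- keeper_knob (a point): Centre of the black upright knob on the keeper (tapered, 14 to 20 mm diameter, 31 mm high), 74 mm from the turning axis. The top of the keeper bar lies 24 mm below this point, the knob's top 15 mm above it.
- next_blank: Another brass disc, 93 mm diameter, 17 mm thick, lying flat on the bench beside the jig; origin at the centre of its underside. Leave alone.
- spanner: Steel spanner, 25 x 168 x 6 mm, long axis y, lying on the bench; origin at the centre of its underside. Leave alone.
- marker: Red and white marker pen, 17 x 135 x 16 mm, long axis y, lying on the bench beyond the jig; origin at the centre of its underside. Leave alone.
Not all that is in view belongs to the job. Leave any blue or turquoise look-alike of the part that bears blank_center alone.

How it is judged:
On the way, in this order (a step that is already met when the one before it is completed fails the run):
1. the disc is home against the stop and the dog is up behind it, while the keeper is still open (distance between blank_center and home below 0.005 m and value of joint dog above 0.08 rad and value of joint keeper below 0.9 rad), for 0.2 s.
2. the keeper is shut over the disc (value of joint keeper above 1.47 rad), for 0.2 s.
At the end, for the whole second after the job is handed in: The disc rests within 5 mm of its home position against the stop, the dog stands up behind it (0.08 to 0.165 rad), the keeper is shut (beyond 1.47 rad), and the disc is at rest (distance between blank_center and home below 0.005 m and value of joint dog between 0.08 and 0.165 rad and value of joint keeper above 1.47 rad and linear speed of blank below 0.02 m/s); the robot touches nothing.
It fails at once if the disc is lifted more than 12 mm off the gutter floor or leaves the gutter (z of blank_center in the frame of home above 0.012 m or y of blank_center in the frame of home above 0.012 m or y of blank_center in the frame of home below -0.012 m).
It fails at once if a loose thing on the bench is moved more than 15 mm (distance of any of next_blank, spanner, marker from where it was at the start of the episode above 0.015 m).
It fails at once if the disc is gripped (taken between the fingers), or pressed on with more than 35 N (contact force between the fingers and blank above 35 N or (distance between the grasp point and blank_center below 0.045 m and contact force between the fingers and blank above 1 N)).
It also fails if it takes over 51 s, if anything falls off the work surface, if the arm or the gripper's body presses on something with over 40 N, if the wrist force passes 120 N, or if a joint passes its speed limit or range.

## Robot

A 7-joint arm with a two-finger parallel gripper is mounted at the origin on the work surface; the furniture and walls round the work are solid. World frame = base frame: x ahead of the robot, y to its left, z up, the work surface at z = 0. Lengths are in m, angles in rad, forces in N, time in s.
With the tool pointing down it reaches from about 0.4 to 0.85 m from the base axis. Payload 10.4 kg.
Tool frame: the origin (TCP) lies on the centre line of the jaws, within the pads' length; the fingertips stand ctrl.tip_extent ahead of it and the grasp point (between the pads) is the TCP (ctrl.tip_extent is the distance from the TCP to the fingertips, in m); z points along the fingers, y is the line along which they close (so a half turn about z gives the same grasp; the last joint's range is limited). The gripper opens to 87 mm and grips with 3 to 60 N. Pads are 19 mm wide; open, the fingers measure 117 mm over their backs; the gripper's body (75 mm by 190 mm) begins 51 mm behind the grasp point.
Start: joints at [-1.273, 0.332, -0.065, 1.46, 0.022, 1.35, -0.088], TCP at [0.197, 0.593, 0.242] pointing down, gripper open.
Joint ranges: [-2.6, 2.6], [-0.5, 2.12], [-1.47, 1.34], [0.16, 2.42], [-1.27, 4.41], [0.06, 2.06], [-2.6, 2.6]. Speed limits (rad/s): [2.22, 2.22, 2.79, 2.79, 3.14, 3.14, 3.14].

## Interface

Orientations are given as [roll, pitch, yaw] about the fixed x, y, z axes, in that order (R = Rz(yaw) Ry(pitch) Rx(roll)).
In Python, from bench import ctrl gives the robot as it stands.
- The arm moves only by the tool play_rows, never from a script. Its argument "plan" is a list of rows, each a list of 7 numbers: the shift along the world's x, y, z in units of 0.06 m (1.0 is 0.06 m), then the turn, a rotation vector about the world's x, y, z in units of pi/2 rad (1.0 is pi/2 rad), then the closure, from -1 (fully open) to 1 (shut). A call has 1 to 8 rows; each row shifts and turns the commanded pose from where the row before left it; what a row does not reach is not made up. A row lasts 1/8 s, in which the tool goes at most 62.5 mm and 10.7 degrees, less where a joint would pass 70% of its speed; a pose out of reach is approached as far as the arm can. A call with a number of a shift or a turn outside -1 to 1 is refused whole. A call with a gripper value outside its range is refused whole. The fingers move at their own pace and stop on an object; "squeeze" is the grip in N (left out, the last holds). Time passes only in rows, so rows that do not move let the fingers close. It gives the time, the measured TCP pose, the force, the opening and the grip force at its end, in the units of the state.
- ctrl.read_state(): the state, without advancing time (a new reading comes with each control period).
- ctrl.capture(name): name is "scene" or "top"; returns a dict with "color" (420x560x3 uint8, red, green, blue), "mtx" (3x3 intrinsics, pixels), "cam_to_world" (4x4, takes a point from camera to world coordinates). Camera axes: x right, y up, looking along -z (the intrinsics and any distortion apply to the point x, -y, -z); pixel columns grow to the right and rows downward; lengths in m; the calibration is good to about 2 mm. A picture is of the moment at which its call begins. There is no depth.
- ctrl.finish_job(): hands the job in; it is judged then, once.
The state is a dict: "clock": time; "qpos": joint angles; "joint_vel": joint speeds; "joint_torque": joint torques, N m; "position": TCP position; "tcp_rot": TCP orientation; "force": force on the tool from outside, world axes, zero at the start; "ft_torque": the same for the moment, N m; "opening": opening from 0.0 (shut) to 1.0 (fully open); "gripper_force": force on a finger pad.
Only numpy, scipy, OpenCV 4.12 (cv2) and the standard library are available. Lean on these libraries where they do the work, as an engineer would, in place of code of your own. Each camera call takes 0.05 s, during which the arm holds its last target. There are 200 camera calls.

## Working session

There is one attempt and no reset: what is moved stays moved. The work goes in short steps, Python scripts to look and compute and a tool call to move; the robot and the scene stay as the last step left them, time stands still between calls to the robot, and variables do not carry over. Pictures are saved under pics/ and viewed, at most 10 in all, crops included, and the job is handed in when it is done.

Besides the shell and the picture viewer there is one more tool, called after "Emit:" as name(argument=value, ...), one argument or row to a line, values as JSON. play_rows: Moves the arm, as the interface text tells. Its arguments: {"type":"object","properties":{"plan":{"type":"array"},"squeeze":{"type":"number"}},"required":["plan"]}

```bash
mkdir -p pics; python3 - <<'E'
from bench import ctrl
import cv2,numpy as np
for n in("scene","top"):
    c=ctrl.capture(n); cv2.imwrite(f"pics/{n}0.png",c["color"][:,:,::-1]); np.savez(f"{n}0.npz",**{k:c[k] for k in("mtx","cam_to_world")}); print(c["mtx"].round(1).tolist(),c["cam_to_world"].round(3).tolist(),[k for k in c])
s=ctrl.read_state(); print(s["clock"],s["position"],s["tcp_rot"],s["opening"],ctrl.tip_extent)
E
```

```text
[[484.9, 0.0, 277.5], [0.0, 484.9, 214.4], [0.0, 0.0, 1.0]] [[0.572, 0.6, -0.56, -0.034], [-0.821, 0.418, -0.389, -0.433], [0.001, 0.682, 0.732, 0.851], [0.0, 0.0, 0.0, 1.0]] ['color', 'mtx', 'cam_to_world']
[[388.2, 0.0, 278.2], [0.0, 388.2, 210.4], [0.0, 0.0, 1.0]] [[0.027, 0.995, -0.1, 0.462], [-1.0, 0.025, -0.015, -0.058], [-0.013, 0.1, 0.995, 0.97], [0.0, 0.0, 0.0, 1.0]] ['color', 'mtx', 'cam_to_world']
0.1 [0.19696879 0.59281407 0.2408396 ] [-3.14032390e+00  5.94222553e-05  2.82083270e+00] 0.9999131936190753 0.019
```

View pics/scene0.png

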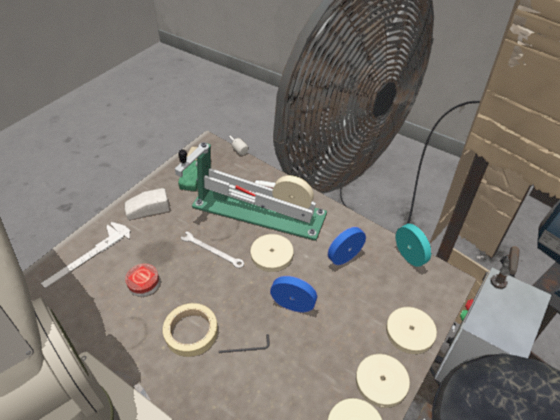

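View pics/top0.png

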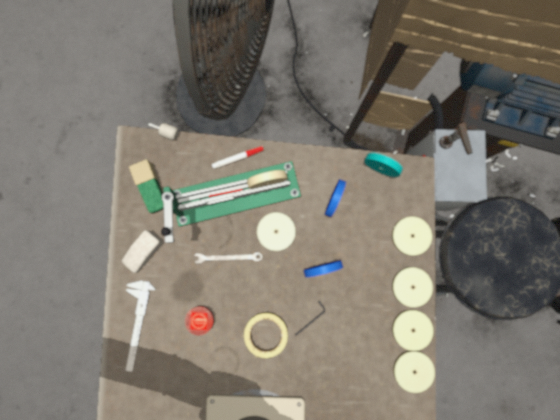

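The top view shows the jig's base spanning roughly (175,222) to (300,195), uphill to image left (+y world). The disc is at about (268,178), the keeper pivot near (168,200) and the knob at (166,232). I'll zoom in for accuracy.

```bash
python3 - <<'E'
import cv2,numpy as np
t=cv2.imread("pics/top0.png")[140:250,145:315]; s=cv2.imread("pics/scene0.png")[135:245,170:340]
z=lambda a:cv2.resize(a,None,fx=4.7,fy=4.7,interpolation=cv2.INTER_CUBIC)[:, :800]
cv2.imwrite("pics/tz.png",z(t)); cv2.imwrite("pics/sz.png",z(s))
E
```

```text
(no output)
```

View pics/tz.png

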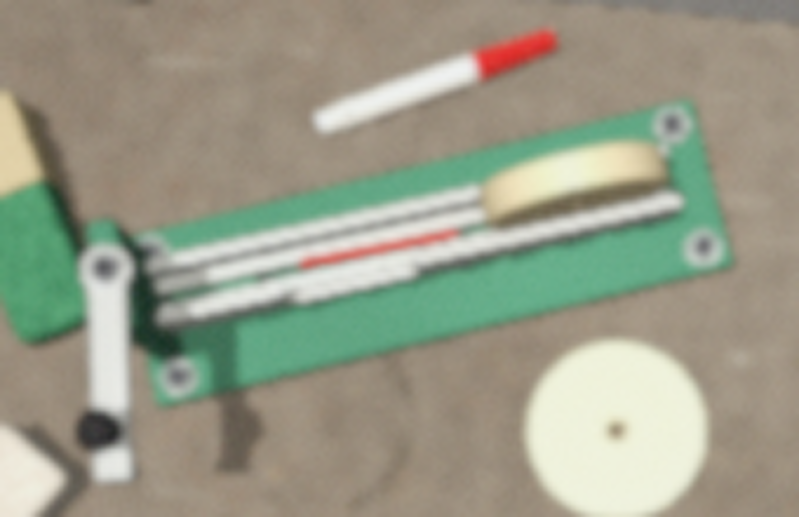

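View pics/sz.png

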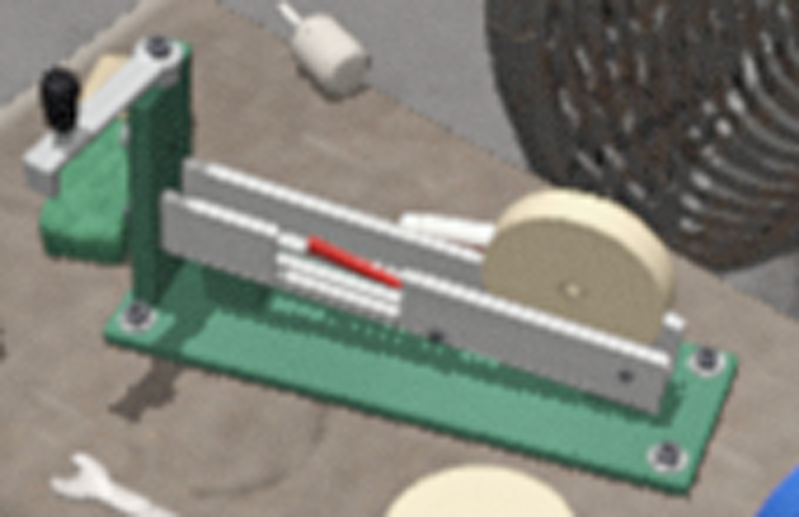

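```bash
cat > geo.py <<'E'
import numpy as np
from scipy.optimize import least_squares
cam={n:np.load(f"{n}0.npz") for n in("scene","top")}
off={"top":(145,140),"scene":(170,135)}
def proj(n,P):
    c=cam[n]; T=np.linalg.inv(c["cam_to_world"]); p=T[:3,:3]@P+T[:3,3]
    q=c["mtx"]@np.array([p[0],-p[1],-p[2]]); return q[:2]/q[2]
def W(p,j): # jig->world
    c,s=np.cos(p[2]),np.sin(p[2]); return np.array([p[0]+c*j[0]-s*j[1],p[1]+s*j[0]+c*j[1],j[2]])
a=np.arctan(.105); up=np.array([-np.sin(a),0,np.cos(a)])
floor=lambda x:.046+.105*x
def centre(x): return np.array([x,0,floor(x)+.0465/np.cos(a)])  # disc centre at jig x
def pivot(px,h): return np.array([px,0,.153])+up*h
def knob(px,q,h=.036): return pivot(px,h)+.074*(np.cos(a)*-np.sin(q)*np.array([1,0,.105])+np.cos(q)*np.array([0,1,0]))
B=lambda sx,sy:(lambda p:np.array([sx*.1575,sy*.047,.012]))
OBS=[("top",(692,103),B(-1,-1)),("top",(733,265),B(-1,1)),("top",(160,405),B(1,1)),
("scene",(690,483),B(-1,1)),("scene",(737,357),B(-1,-1)),("scene",(107,332),B(1,1)),
("scene",(573,290),lambda p:centre(p[3])+[0,.0085,0]),
("top",(106,267),lambda p:pivot(p[4],.012)),("scene",(160,47),lambda p:pivot(p[4],.012)),
("top",(98,430),lambda p:knob(p[4],p[5])),("scene",(61,100),lambda p:knob(p[4],p[5]))]
def res(p): return np.concatenate([proj(n,W(p,f(p)))-((np.array(z)+.5)/4.7-.5+off[n]) for n,z,f in OBS])
E
python3 - <<'E'
from geo import *
r=least_squares(res,[.55,.1,1.6,-.1,.13,0]); p=r.x; np.save("p.npy",p)
print(p.round(4)); print(r.fun.reshape(-1,2).round(1).tolist())
print("disc",W(p,centre(p[3])),"home by 165",W(p,centre(p[3]+.165*np.cos(a))),"piv->home",(p[4]-p[3])/np.cos(a)-.165)
for q in(p[5],.8,1.57):print("knob",W(p,knob(p[4],q)))
print("pivot",W(p,pivot(p[4],.036)))
E
```

```text
[ 0.6005  0.0644  1.8343 -0.0842  0.1294 -0.1798]
[[0.6, -1.9], [0.9, -0.3], [-0.6, -0.3], [-0.5, 1.2], [0.8, -0.4], [-1.9, -0.5], [-0.2, 0.7], [0.2, -0.5], [-0.7, 1.3], [0.5, -0.8], [-0.7, 0.2]]
disc [ 0.62238746 -0.0169081   0.08391139] home by 165 [0.57965145 0.14152722 0.10114167] piv->home 0.0497788283062745
knob [0.49401523 0.17944114 0.19018503]
knob [0.53170941 0.1212968  0.18325979]
knob [0.58684702 0.11462478 0.18107566]
pivot [0.56773747 0.18569594 0.18880318]
```

Emit:
play_rows(
  plan=[
    [0, 0, 0.9, 0, 0, 0, 1],
    [0.46, -0.71, 0.1, 0, 0, -0.04, 1],
    [0.46, -0.71, 0, 0, 0, -0.04, 1],
    [0.46, -0.71, 0, 0, 0, -0.04, 1],
    [0.46, -0.71, 0, 0, 0, -0.04, 1],
    [0.46, -0.71, 0, 0, 0, -0.04, 1],
    [0.46, -0.71, 0, 0, 0, -0.04, 1],
    [0.46, -0.71, 0, 0, 0, -0.04, 1],
  ],
  squeeze=20,
)

```text
clock: 1.1
position: [0.3909, 0.2933, 0.3014]
tcp_rot: [-3.141, -0.0, 2.379]
force: [0.3, -0.7, 0.0]
opening: 0.175
gripper_force: 0.0
```

Emit:
play_rows(
  plan=[
    [0.46, -0.71, 0, 0, 0, -0.04, 1],
    [0.46, -0.71, 0, 0, 0, -0.04, 1],
    [0.46, -0.71, 0, 0, 0, -0.04, 1],
    [0.46, -0.71, 0, 0, 0, -0.04, 1],
    [0.46, -0.71, 0, 0, 0, -0.04, 1],
    [0.46, -0.71, 0, 0, 0, -0.04, 1],
    [0.46, -0.71, 0, 0, 0, -0.04, 1],
    [0, 0, 0, 0, 0, 0, 1],
  ],
)

```text
clock: 2.1
position: [0.5841, -0.0077, 0.3009]
tcp_rot: [-3.14, 0.002, 1.934]
force: [-1.0, -1.0, -0.1]
opening: 0.006
gripper_force: 0.0
```

Emit:
play_rows(
  plan=[
    [0.48, -0.69, 0, 0, 0, -0.032, 1],
    [0.48, -0.69, 0, 0, 0, -0.032, 1],
    [0, 0, -0.8, 0, 0, 0, 1],
    [0, 0, -0.8, 0, 0, 0, 1],
    [0, 0, -0.8, 0, 0, 0, 1],
    [0, 0, -0.7, 0, 0, 0, 1],
    [0, 0, -0.36, 0, 0, 0, 1],
    [0, 0, 0, 0, 0, 0, 1],
  ],
)

```text
clock: 3.1
position: [0.6397, -0.0848, 0.0921]
tcp_rot: [-3.138, -0.002, 1.842]
force: [0.0, -0.4, 1.5]
opening: 0.007
gripper_force: 0.0
```

```bash
cat > look.py <<'E'
import sys,cv2,numpy as np
from bench import ctrl
n=sys.argv[1]
o=[]
for k in("scene","top"):
    im=ctrl.capture(k)["color"][:,:,::-1]
    o.append(cv2.resize(im[110:260,150:350],(800,600),interpolation=cv2.INTER_CUBIC))
cv2.imwrite(f"pics/{n}.png",cv2.resize(np.hstack(o),(800,300),interpolation=cv2.INTER_AREA))
s=ctrl.read_state(); print(s["clock"],s["position"].round(4),s["tcp_rot"].round(3),s["force"].round(1))
E
python3 look.py a
```

```text
3.2 [ 0.6414 -0.0855  0.0948] [ 3.141 -0.     1.841] [ 0.8 -0.1  0.3]
```

View pics/a.png

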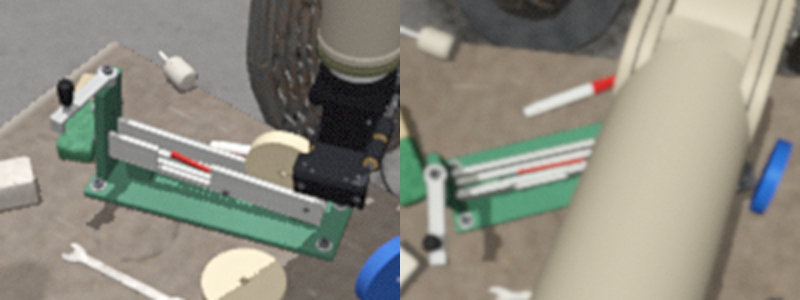

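The picture shows the gripper (zoom about (330,175)) directly downhill of the disc (275,160) and square to the gutter. By calculation it is about 15 mm short of contact, so I'll push.

Emit:
play_rows(
  plan=[
    [-0.026, 0.096, 0.01, 0, 0, 0, 1],
    [-0.026, 0.096, 0.01, 0, 0, 0, 1],
    [-0.026, 0.096, 0.01, 0, 0, 0, 1],
    [-0.026, 0.096, 0.01, 0, 0, 0, 1],
    [-0.026, 0.096, 0.01, 0, 0, 0, 1],
    [-0.026, 0.096, 0.01, 0, 0, 0, 1],
    [-0.026, 0.096, 0.01, 0, 0, 0, 1],
    [-0.026, 0.096, 0.01, 0, 0, 0, 1],
  ],
)

```text
clock: 4.2
position: [0.6284, -0.0396, 0.0988]
tcp_rot: [-3.142, -0.0, 1.841]
force: [1.3, -2.5, 2.1]
opening: 0.011
gripper_force: 0.9
```

Emit:
play_rows(
  plan=[
    [-0.026, 0.096, 0.01, 0, 0, 0, 1],
    [-0.026, 0.096, 0.01, 0, 0, 0, 1],
    [-0.026, 0.096, 0.01, 0, 0, 0, 1],
    [-0.026, 0.096, 0.01, 0, 0, 0, 1],
    [-0.026, 0.096, 0.01, 0, 0, 0, 1],
    [-0.026, 0.096, 0.01, 0, 0, 0, 1],
    [-0.026, 0.096, 0.01, 0, 0, 0, 1],
    [-0.026, 0.096, 0.01, 0, 0, 0, 1],
  ],
)

```text
clock: 5.2
position: [0.616, 0.0064, 0.1036]
tcp_rot: [3.142, -0.0, 1.84]
force: [-0.0, -1.8, -0.1]
opening: 0.003
gripper_force: 1.2
```

Emit:
play_rows(
  plan=[
    [-0.026, 0.096, 0.01, 0, 0, 0, 1],
    [-0.026, 0.096, 0.01, 0, 0, 0, 1],
    [-0.026, 0.096, 0.01, 0, 0, 0, 1],
    [-0.026, 0.096, 0.01, 0, 0, 0, 1],
    [-0.026, 0.096, 0.01, 0, 0, 0, 1],
    [-0.026, 0.096, 0.01, 0, 0, 0, 1],
    [-0.026, 0.096, 0.01, 0, 0, 0, 1],
    [0, 0, 0, 0, 0, 0, 1],
  ],
)

```text
clock: 6.2
position: [0.6049, 0.0476, 0.1077]
tcp_rot: [-3.141, -0.001, 1.842]
force: [-0.3, -0.1, 0.3]
opening: 0.005
gripper_force: 0.0
```

Emit:
play_rows(
  plan=[
    [-0.013, 0.048, 0.005, 0, 0, 0, 1],
    [-0.013, 0.048, 0.005, 0, 0, 0, 1],
    [-0.013, 0.048, 0.005, 0, 0, 0, 1],
    [-0.013, 0.048, 0.005, 0, 0, 0, 1],
    [-0.013, 0.048, 0.005, 0, 0, 0, 1],
    [-0.013, 0.048, 0.005, 0, 0, 0, 1],
  ],
)

```text
clock: 6.95
position: [0.6004, 0.064, 0.1096]
tcp_rot: [3.142, -0.0, 1.841]
force: [0.9, -1.6, 0.7]
opening: 0.004
gripper_force: 0.7
```

Emit:
play_rows(
  plan=[
    [-0.013, 0.048, 0.005, 0, 0, 0, 1],
    [-0.013, 0.048, 0.005, 0, 0, 0, 1],
    [-0.013, 0.048, 0.005, 0, 0, 0, 1],
    [-0.013, 0.048, 0.005, 0, 0, 0, 1],
    [0, 0, 0, 0, 0, 0, 1],
  ],
)

```text
clock: 7.58
position: [0.5972, 0.0758, 0.1107]
tcp_rot: [-3.142, -0.0, 1.841]
force: [-0.1, -0.2, -0.2]
opening: 0.002
gripper_force: 0.0
```

Emit:
play_rows(
  plan=[
    [-0.009, 0.032, 0.003, 0, 0, 0, 1],
    [-0.009, 0.032, 0.003, 0, 0, 0, 1],
    [-0.009, 0.032, 0.003, 0, 0, 0, 1],
    [0, 0, 0, 0, 0, 0, 1],
  ],
)

```text
clock: 8.07
position: [0.5957, 0.0813, 0.1113]
tcp_rot: [3.142, -0.0, 1.841]
force: [-0.2, 0.1, 0.0]
opening: 0.006
gripper_force: 0.0
```

Emit:
play_rows(
  plan=[
    [-0.009, 0.032, 0.003, 0, 0, 0, 1],
    [-0.009, 0.032, 0.003, 0, 0, 0, 1],
    [0, 0, 0, 0, 0, 0, 1],
  ],
)

```text
clock: 8.45
position: [0.5947, 0.0851, 0.1117]
tcp_rot: [3.141, -0.0, 1.841]
force: [0.2, -0.8, -0.3]
opening: 0.005
gripper_force: 0.0
```

```bash
python3 look.py b
```

```text
8.55 [0.5947 0.0848 0.1117] [3.141 0.    1.841] [-0.2  0.3 -0.8]
```

View pics/b.png

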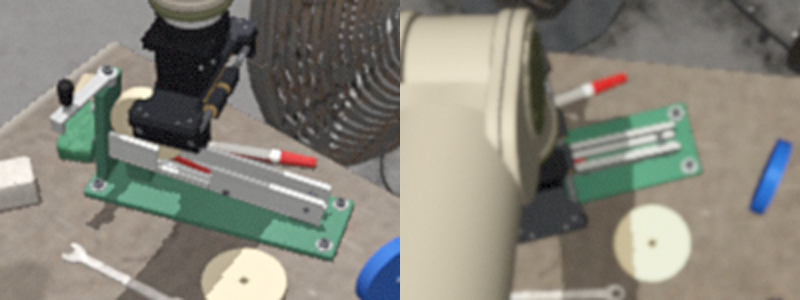

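The disc (zoom about (140,105)) is now close to the stop (105,120), and the marker hasn't moved. I'll keep pushing gently until the force rises.

Emit:
play_rows(
  plan=[
    [-0.005, 0.016, 0.002, 0, 0, 0, 1],
    [-0.005, 0.016, 0.002, 0, 0, 0, 1],
    [-0.005, 0.016, 0.002, 0, 0, 0, 1],
  ],
)

```text
clock: 8.93
position: [0.5938, 0.0876, 0.112]
tcp_rot: [3.141, 0.0, 1.841]
force: [2.2, -2.5, -0.6]
opening: 0.006
gripper_force: 1.5
```

Emit:
play_rows(
  plan=[
    [-0.005, 0.016, 0.002, 0, 0, 0, 1],
    [-0.005, 0.016, 0.002, 0, 0, 0, 1],
    [-0.005, 0.016, 0.002, 0, 0, 0, 1],
  ],
)

```text
clock: 9.3
position: [0.5934, 0.0877, 0.1123]
tcp_rot: [3.141, 0.003, 1.838]
force: [4.2, -10.0, -2.5]
opening: 0.01
gripper_force: 5.4
```

Emit:
play_rows(
  plan=[
    [-0.005, 0.016, 0.002, 0, 0, 0, 1],
    [-0.005, 0.016, 0.002, 0, 0, 0, 1],
    [0, 0, 0, 0, 0, 0, 1],
    [0, 0, 0, 0, 0, 0, 1],
  ],
)

```text
clock: 9.8
position: [0.5931, 0.0878, 0.1124]
tcp_rot: [-3.142, 0.005, 1.837]
force: [4.6, -13.0, -4.3]
opening: 0.003
gripper_force: 7.1
```

Emit:
play_rows(
  plan=[
    [0.02, -0.08, -0.01, 0, 0, 0, 1],
    [0.04, -0.15, -0.01, 0, 0, 0, 1],
    [0.08, -0.3, 0, 0, 0, 0, 1],
    [0, -0.3, 0, 0, 0, 0, 1],
    [0, 0, 0.8, 0, 0, 0, 1],
    [0, 0, 0.9, 0, 0, 0, 1],
    [0, 0, 0.9, 0, 0, 0, 1],
    [0, 0, 0, 0, 0, 0, 1],
  ],
)

```text
clock: 10.8
position: [0.6025, 0.0412, 0.272]
tcp_rot: [3.134, 0.0, 1.839]
force: [1.5, 0.0, -0.1]
opening: 0.0
gripper_force: 0.0
```

```bash
python3 look.py c
```

```text
10.9 [0.6007 0.0417 0.2675] [ 3.141 -0.     1.84 ] [-0.1  0.5 -0.7]
```

View pics/c.png

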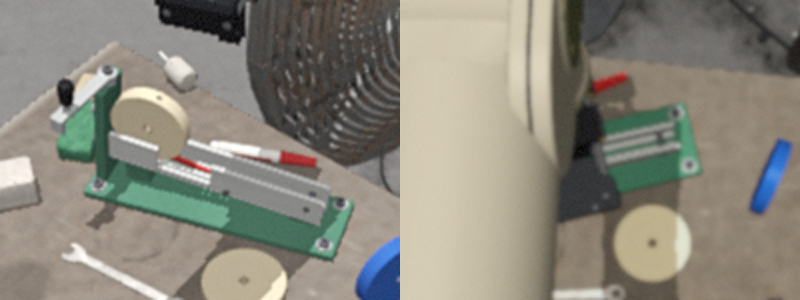

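```bash
python3 - <<'E'
from geo import *
p=np.load("p.npy")
print("disc home hole px pred",proj("scene",W(p,centre(p[3]+.165*np.cos(a))+[0,.0085,0])),"seen 223.5,174")
# finger centre: behind the knob along the tangent
prev=None
for q in np.r_[p[5]-.25,p[5],np.arange(0,1.61,.2),1.57]:
    k=knob(p[4],q); t=np.array([-np.cos(q),-np.sin(q),0])
    kr=.0085; gx=min(.0095/max(abs(np.cos(q)),1e-6),.015/max(abs(np.sin(q)),1e-6))
    f=W(p,k-t*(kr+gx)); f[2]=k[2]+.010
    print(q.round(2),f.round(4)); 
E
```

```text
disc home hole px pred [223.53533789 174.49272363] seen 223.5,174
-0.43 [0.4979 0.2165 0.202 ]
-0.18 [0.4925 0.1975 0.2002]
0.0 [0.4916 0.1838 0.1988]
0.2 [0.4934 0.169  0.1973]
0.4 [0.4978 0.1551 0.1958]
0.6 [0.5044 0.1427 0.1944]
0.8 [0.5124 0.1321 0.1933]
1.0 [0.5204 0.1234 0.1923]
1.2 [0.5353 0.1151 0.1916]
1.4 [0.5509 0.1102 0.1912]
1.6 [0.5665 0.1085 0.1911]
1.57 [0.5642 0.1085 0.1911]
```

The disc stayed home: its hole is at full-image pixel (223.5,174), against a predicted home of (223.5,174.5). The red dog shows behind it. Next I'll go round behind the knob.

Emit:
play_rows(
  plan=[
    [-0.43, 0.74, 0, 0, 0, 0, 1],
    [-0.43, 0.74, 0, 0, 0, 0, 1],
    [-0.43, 0.74, 0, 0, 0, 0, 1],
    [-0.43, 0.74, 0, 0, 0, 0, 1],
    [0, 0, 0, 0, 0, 0, 1],
    [0, 0, -0.55, 0, 0, 0, 1],
    [0, 0, -0.55, 0, 0, 0, 1],
    [0, 0, 0, 0, 0, 0, 1],
  ],
)

```text
clock: 11.9
position: [0.4962, 0.2184, 0.1984]
tcp_rot: [-3.136, 0.002, 1.839]
force: [-0.2, -0.1, 0.1]
opening: 0.008
gripper_force: 0.0
```

Emit:
play_rows(
  plan=[
    [-0.02, -0.145, 0, 0, 0, 0, 1],
    [-0.02, -0.145, 0, 0, 0, 0, 1],
    [-0.02, -0.145, 0, 0, 0, 0, 1],
    [-0.02, -0.145, 0, 0, 0, 0, 1],
    [0.026, -0.12, -0.01, 0, 0, 0, 1],
    [0.026, -0.12, -0.01, 0, 0, 0, 1],
    [0.026, -0.12, -0.01, 0, 0, 0, 1],
    [0.026, -0.12, -0.01, 0, 0, 0, 1],
  ],
)

```text
clock: 12.9
position: [0.4991, 0.1563, 0.199]
tcp_rot: [3.141, 0.0, 1.841]
force: [0.1, 1.1, 0.2]
opening: 0.01
gripper_force: 0.5
```

```bash
python3 look.py d
```

```text
13.0 [0.4991 0.1556 0.1989] [-3.141  0.     1.839] [-0.1 -0.4 -0.4]
```

View pics/d.png

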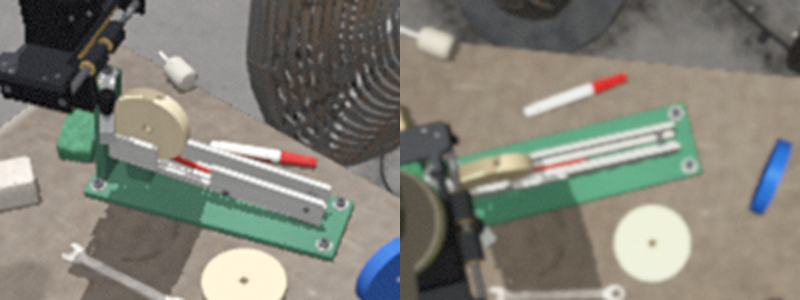

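The keeper is swinging with the finger: the knob is at zoom (108,92) and the disc hasn't moved. I'll continue round the arc.

Emit:
play_rows(
  plan=[
    [0.045, -0.108, -0.03, 0, 0, 0, 1],
    [0.045, -0.108, -0.03, 0, 0, 0, 1],
    [0.067, -0.088, -0.03, 0, 0, 0, 1],
    [0.067, -0.088, -0.02, 0, 0, 0, 1],
    [0.067, -0.073, -0.01, 0, 0, 0, 1],
    [0.067, -0.073, -0.01, 0, 0, 0, 1],
    [0.124, -0.07, 0, 0, 0, 0, 1],
    [0.124, -0.07, 0, 0, 0, 0, 1],
  ],
)

```text
clock: 14.0
position: [0.5358, 0.1157, 0.1913]
tcp_rot: [3.142, 0.0, 1.841]
force: [-0.1, -0.7, -0.3]
opening: 0.005
gripper_force: 0.3
```

Emit:
play_rows(
  plan=[
    [0.13, -0.04, 0, 0, 0, 0, 1],
    [0.13, -0.04, 0, 0, 0, 0, 1],
    [0.07, -0.01, 0, 0, 0, 0, 1],
    [0.05, -0.01, 0, 0, 0, 0, 1],
    [0, 0, 0, 0, 0, 0, 1],
  ],
)

```text
clock: 14.62
position: [0.5582, 0.11, 0.1912]
tcp_rot: [3.141, 0.0, 1.841]
force: [0.2, 0.2, 1.1]
opening: 0.004
gripper_force: 0.0
```

Now small steps towards +x (and slightly +y, along the jig's −y) until it meets the limit.

Emit:
play_rows(
  plan=[
    [0.04, 0.005, 0, 0, 0, 0, 1],
    [0.04, 0.005, 0, 0, 0, 0, 1],
    [0.03, 0.005, 0, 0, 0, 0, 1],
    [0, 0, 0, 0, 0, 0, 1],
  ],
)

```text
clock: 15.12
position: [0.5648, 0.111, 0.1912]
tcp_rot: [3.141, 0.0, 1.841]
force: [0.4, -0.8, 0.5]
opening: 0.001
gripper_force: 0.1
```

Emit:
play_rows(
  plan=[
    [0.025, 0.006, 0, 0, 0, 0, 1],
    [0.025, 0.006, 0, 0, 0, 0, 1],
    [0, 0, 0, 0, 0, 0, 1],
  ],
)

```text
clock: 15.5
position: [0.5678, 0.1117, 0.1912]
tcp_rot: [3.141, -0.0, 1.841]
force: [-0.3, -0.5, 0.7]
opening: 0.005
gripper_force: 0.1
```

Emit:
play_rows(
  plan=[
    [0.025, 0.006, 0, 0, 0, 0, 1],
    [0.025, 0.006, 0, 0, 0, 0, 1],
    [0, 0, 0, 0, 0, 0, 1],
  ],
)

```text
clock: 15.88
position: [0.5691, 0.1119, 0.191]
tcp_rot: [-3.137, -0.001, 1.84]
force: [-10.2, -3.5, 6.4]
opening: 0.005
gripper_force: 5.6
```

```bash
python3 look.py e
```

```text
15.975 [0.5691 0.1119 0.191 ] [-3.138e+00 -1.000e-03  1.840e+00] [-10.2  -3.1   6.1]
```

View pics/e.png

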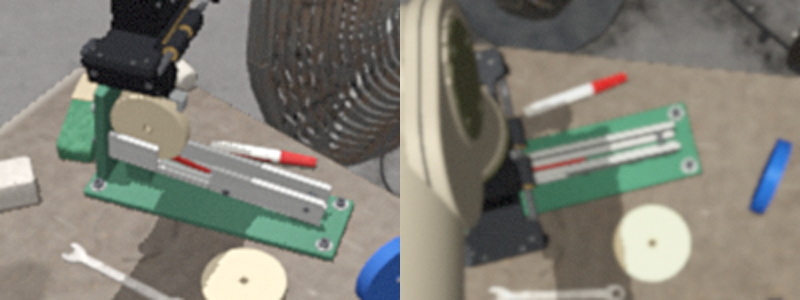

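The keeper is at its limit: resistance is 10 N and the bar's end lies over the disc at zoom (178,97). I'll back off, lift and check.

Emit:
play_rows(
  plan=[
    [-0.1, -0.03, 0, 0, 0, 0, 1],
    [-0.3, -0.08, 0, 0, 0, 0, 1],
    [0, 0, 0.6, 0, 0, 0, 1],
    [0, 0, 0.9, 0, 0, 0, 1],
    [-0.4, 0.8, 0, 0, 0, 0, 1],
    [-0.4, 0.8, 0, 0, 0, 0, 1],
    [-0.4, 0.8, 0, 0, 0, 0, 1],
    [0, 0, 0, 0, 0, 0, 1],
  ],
)

```text
clock: 16.98
position: [0.4723, 0.2544, 0.2811]
tcp_rot: [3.141, -0.002, 1.848]
force: [-0.4, -1.0, -0.9]
opening: 0.007
gripper_force: 0.0
```

```bash
python3 look.py f; python3 - <<'E'
from geo import *
p=np.load("p.npy")
for q in(1.4,1.57):
  for n in cam: print(q,n,((proj(n,W(p,knob(p[4],q,.051)))-[150,110])*2+([400,0] if n=="top" else [0,0])).round())
E
```

```text
17.075 [0.4748 0.2498 0.2814] [3.141 0.    1.842] [ 0.8 -0.9  0.1]
1.4 scene [163.  71.]
1.4 top [502. 162.]
1.57 scene [168.  65.]
1.57 top [501. 150.]
```

View pics/f.png

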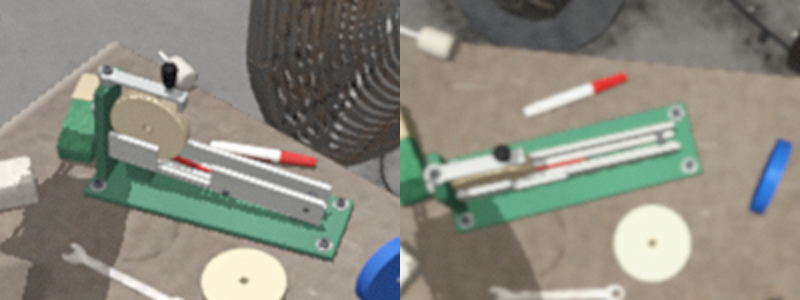

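The keeper lies shut over the disc: the knob top is at zoom (168,66) and (502,151), matching the prediction for 1.57 rad. The disc is still home with the dog behind it, and the loose things haven't moved.

```bash
python3 -c "
from bench import ctrl
print(ctrl.finish_job())"
```

```text
the job is handed in; nothing more can be done
None
```

The job is handed in: by the last camera images the disc is home against the stop with the dog up behind it, the keeper is fully shut, and the robot is clear; no verdict came back.

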